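Hang the panel antenna on its test bracket

ROBOT

A 6-joint arm with a two-finger parallel gripper is mounted at the origin on the work surface. World frame = base frame: x ahead of the robot, y to its left, z up, the work surface at z = 0. Lengths are in m, angles in rad, forces in N, time in s.
With the tool pointing down it reaches from about 0.35 to 0.775 m from the base axis. Payload 7.3 kg.
Tool frame: the origin (TCP) lies midway between the tips of the shut fingers; the grasp point (between the pads) lies 19 mm behind it; z points along the fingers, y is the line along which they close (so a half turn about z gives the same grasp; the last joint's range is limited). The gripper opens to 92 mm and grips with 3 to 60 N. Pads are 19 mm wide; open, the fingers measure 130 mm over their backs; the gripper's body (75 mm by 190 mm) begins 47 mm behind the grasp point.
Start: joints at [1.022, 0.342, 1.524, -0, 1.275, -0.146], TCP at [0.206, 0.483, 0.227] pointing down, gripper open.
Joint ranges: [-2.53, 2.53], [-0.77, 2.02], [0.04, 2.7], [-1, 4.14], [0.28, 2.66], [-3.11, 3.11]. Speed limits (rad/s): [2.57, 2.57, 3.14, 3.14, 3.14, 3.14].

INTERFACE

Orientations are given as a 3x3 rotation matrix whose columns are the frame's x, y, z axes.
In Python, from bench import sensors, vision, ticket gives the robot as it stands.
- The arm moves only by the shell command python3 -m crank 'ROWS' [OPENING] [FORCE]. ROWS is JSON, a list of rows, each a list of 2 entries, a list of its own where there are three numbers: the shift along the tool's x, y, z in cm, then the turn about the tool's z in degrees. In form: [[[dx, dy, dz], spin], ...]. A call has 1 to 12 rows; each row shifts and turns the commanded pose from where the row before left it, along the tool's axes as they then stand; what a row does not reach is not made up. A row lasts 1/10 s, in which the tool goes at most 50 mm and 8.59 degrees, less where a joint would pass 70% of its speed; a pose out of reach is approached as far as the arm can. A call is refused whole if a number of a shift passes 5 or a number of a turn 8.59, either way. A call with a gripper value outside its range is refused whole. OPENING is the finger opening in cm, from 0 to 9.18, set as the call begins (- or left out, the last holds). The fingers move at their own pace and stop on an object; FORCE is the grip in N (left out, the last holds). Time passes only in rows, so rows that do not move let the fingers close. It gives the time, the measured TCP pose, the force, the opening and the grip force at its end, in the units of the state.
- sensors.get_obs(): the state, without advancing time (a new reading comes with each control period).
- vision.snapshot(name): name is "side" or "top" or "wrist"; returns a dict with "frame" (480x640x3 uint8, red, green, blue), "mtx" (3x3 intrinsics, pixels), "pose" (4x4, takes a point from camera to world coordinates). Camera axes: x right, y down, z forward; pixel columns grow to the right and rows downward; lengths in m; the calibration is good to about 2 mm. A picture is of the moment at which its call begins. There is no depth.
- ticket.finish_job(): hands the job in; it is judged then, once.
The state is a dict: "time": time; "qpos": joint angles; "joint_velocities": joint speeds; "joint_torque": joint torques, N m; "position": TCP position; "tool_rot": TCP orientation; "ft_force": force on the tool from outside, world axes, zero at the start; "torque": the same for the moment, N m; "width": finger opening in m; "grasp_force": force on a finger pad.
Only numpy, scipy, OpenCV 4.12 (cv2) and the standard library are available. Lean on these libraries where they do the work, as an engineer would, in place of code of your own. Each camera call takes 0.05 s, during which the arm holds its last target. There are 200 camera calls.

TASK

Take the white panel antenna out of its stand and hang it on the bench bracket: find the bracket's screw head and pass it through the round entry of the keyhole in the antenna's back, press it against the sprung pad and pull the antenna straight down until it is fully home and locked on the screw, then let go of it. It must end upright and flat against the pad; work gently by feel, never pushing or pulling the antenna against the bracket with more than about 20 N, never let the antenna fall over, and leave the switch unit, mouse and wrench where they are.

Things in the scene. Friction and masses are not known exactly. Their poses are not given: they have to be found in the camera images.
- antenna: Flat white panel antenna, rigid box 24 mm deep (its x), 120 wide (y), 170 tall (z), 0.3 to 0.55 kg, upright in the stand. Origin: centre of its underside, z up. Its white front with a grey square faces its +x; its 5 mm thick steel back plate with the keyhole faces -x (back surface at x = -12 mm). Take it from above across its 24 mm depth, in the top 40 mm (solid there).
- keyhole_entry (a point): Centre of the keyhole's entry, an eight-sided hole 18 mm across in the antenna's back plate; in mid-thickness of the plate, 79 mm above the antenna's underside, at its mid-width, 9.5 mm towards the back (-x) from its middle. A cavity 14 mm deep lies behind for the screw head. Axes as the antenna.
- keyhole_top (a point): Where the screw's axis lies in the keyhole once fully home: 103 mm above the antenna's underside, 24 mm straight above the entry, in mid-thickness of the back plate. The slot is 9 mm wide and runs up from the entry to its closed end 3 mm above this point. Axes as the antenna.
- bracket: Fixed bench bracket: dark steel foot 150 x 150 x 12 mm, upright aluminium board 90 mm wide, its top 175 mm above the table. Origin on the table below the board's front surface; z up, y along the board, +x out of the board towards the side where the antenna hangs, its own +x then pointing the same way. When home the antenna's underside is 57 mm above the table.
- screw_mid (a point): 6.5 mm in front of the board, 160 mm above the table, axes as the bracket. The screw points to +x at this height but is clamped in a sideways slot up to 13 mm either side (y) of this point: look or feel for it. Shank 6 mm thick, brass head 14 mm wide, 9 to 13 mm in front of the board, 3 mm off the resting pad: press the pad in 2 mm or more to slide the plate behind it.
- stand: Fixed grey plastic stand, a channel 140 mm long (its y), floor 6 mm thick, with two walls reaching 40 mm above the table and 30 mm apart (3 mm play on each side of the antenna). Origin on the table at its centre.
- switch_unit: Bystander: loose white radio switch box, 90 x 100 x 32 mm, origin at the centre of its underside. Leave alone.
- mouse: Bystander: loose black computer mouse, 100 x 58 x 34 mm, origin at the centre of its underside. Leave alone.
- wrench: Bystander: loose steel wrench lying on the table. Leave alone.
- pad (a point): Middle of the face of the black sprung pad on the board (74 mm wide, 79 to 174 mm above the table), 6 mm in front of the board at rest. It yields along the bracket's -x by up to 3.5 mm: 3 N to start it, 6 N at 2 mm, 8 N at 3.5 mm, then a hard stop. Once behind the head, the plate is clamped by about 6 N and rubs as it slides. Axes as the bracket.
Things that resemble listed ones, but are neither listed nor needed, are in the scene too. Leave any pink look-alike of the stand alone. Leave any blue look-alike of the antenna alone.

How it is judged:
On the way, in this order (a step that is already met when the one before it is completed fails the run):
1. the antenna is lifted clear of the stand (z of antenna in the frame of stand above 0.045 m), for 0.1 s.
2. the screw head has passed through the entry hole: the antenna's back plate is behind the head, the screw in the keyhole (x of keyhole_entry in the frame of screw_mid between -0.006 and 0.0035 m and y of keyhole_entry in the frame of screw_mid between -0.02 and 0.02 m and z of keyhole_entry in the frame of screw_mid between -0.019 and 0.006 m), for 0.02 s.
At the end, for the whole second after the job is handed in: The antenna hangs locked on the screw: fully down (at most 2 mm too high), back plate behind the head on the pad (at most 2 mm outward), within 16 mm of the middle sideways (wherever the screw is), upright and square to the bracket within 0.1 rad, at rest and released (z of keyhole_top in the frame of screw_mid between -0.003 and 0.002 m and y of keyhole_top in the frame of screw_mid between -0.016 and 0.016 m and x of keyhole_top in the frame of screw_mid between -0.004 and 0.002 m and angle between antenna's own z axis and vertical below 0.1 rad and angle between the x axis of antenna and the x axis of bracket, either way round below 0.1 rad and linear speed of antenna below 0.02 m/s); the robot touches nothing.
It fails at once if antenna and bracket bear on each other with more than 45 N, the spring clamping (about 15 N) and the antenna's weight counted in (contact force between antenna and bracket above 45 N).
It fails at once if the antenna falls over (leans more than 0.5 rad) (angle between antenna's own z axis and vertical above 0.5 rad).
It fails at once if a bystander is moved more than 20 mm (distance of any of switch_unit, mouse, wrench from where it was at the start of the episode above 0.02 m).
It also fails if it takes over 72 s, if anything falls off the work surface, if the arm or the gripper's body presses on something with over 40 N, if the wrist force passes 120 N, or if a joint passes its speed limit or range.

## Working session

There is one attempt and no reset: what is moved stays moved. The work goes in short steps, Python scripts to look and compute and a shell command to move; the robot and the scene stay as the last step left them, time stands still between calls to the robot, and variables do not carry over. Pictures are saved under pics/ and viewed, at most 10 in all, crops included, and the job is handed in when it is done.

```bash
ls; mkdir -p pics
cat > h.py <<'E'
import numpy as np, cv2
from bench import sensors, vision, ticket
def ray(s,uv):
    K,P=np.array(s["mtx"]),np.array(s["pose"])
    d=P[:3,:3]@np.linalg.solve(K,np.array([uv[0],uv[1],1.0])); return P[:3,3],d
def onz(s,uv,z):
    o,d=ray(s,uv); return o+d*(z-o[2])/d[2]
def proj(s,p):
    K,P=np.array(s["mtx"]),np.array(s["pose"])
    c=P[:3,:3].T@(np.array(p)-P[:3,3]); c=K@c; return c[:2]/c[2]
def tri(s1,a,s2,b):
    o1,d1=ray(s1,a);o2,d2=ray(s2,b)
    t=np.linalg.lstsq(np.c_[d1,-d2],o2-o1,rcond=None)[0]
    p,q=o1+t[0]*d1,o2+t[1]*d2
    return (p+q)/2,np.linalg.norm(p-q)
def save(s,name): cv2.imwrite("pics/"+name,cv2.cvtColor(s["frame"],cv2.COLOR_RGB2BGR))
E
python3 - <<'E'
from h import *
import pickle
o=sensors.get_obs(); print(o["time"],o["position"],np.round(o["tool_rot"],3).tolist(),o["ft_force"])
S={n:vision.snapshot(n) for n in("top","side")}
pickle.dump(S,open("s0.pkl","wb"))
for n in S: save(S[n],n+"0.png"); print(n,np.round(S[n]["mtx"],1).tolist(),np.round(S[n]["pose"],3).tolist())
E
```

```text
pics
0.0 [0.20557862 0.48263909 0.22605472] [[-0.92, 0.392, -0.001], [0.392, 0.92, -0.001], [0.0, -0.001, -1.0]] [ 0.02139723 -0.24150442  0.79409548]
top [[553.9, 0.0, 323.9], [0.0, 553.9, 239.5], [0.0, 0.0, 1.0]] [[-0.02, -0.981, 0.19, 0.32], [-1.0, 0.019, -0.008, 0.091], [0.005, -0.191, -0.982, 1.304], [0.0, 0.0, 0.0, 1.0]]
side [[586.7, 0.0, 314.6], [0.0, 586.7, 244.2], [0.0, 0.0, 1.0]] [[0.935, -0.186, 0.303, 0.227], [-0.355, -0.518, 0.778, -0.792], [0.012, -0.835, -0.55, 0.716], [0.0, 0.0, 0.0, 1.0]]
```

View pics/top0.png

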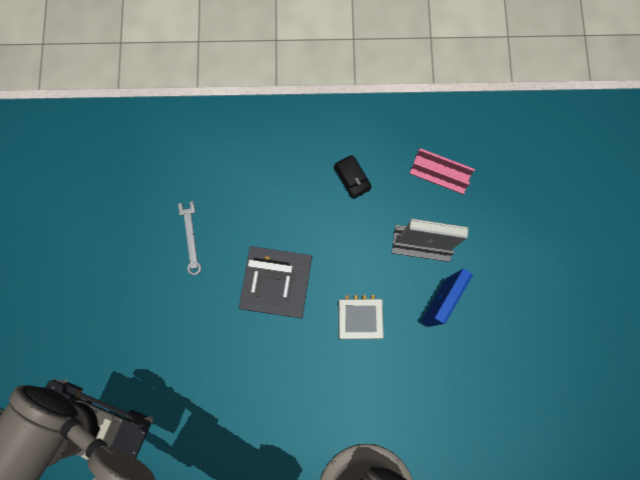

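View pics/side0.png

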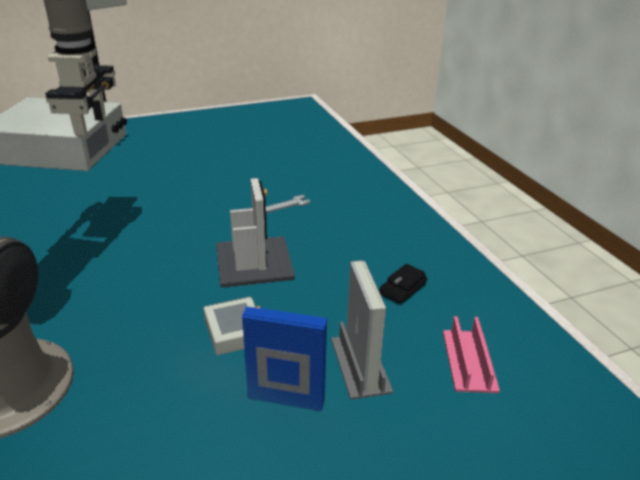

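Top view: candidates are the white antenna at (440,228), standing in the grey stand (425,250); the blue look-alike at (447,297); the switch unit, also white, at (361,319); and the pink stand at (443,170). I choose the white one. The bracket is at (275,280), with its pad and the brass screw at about (267,259) on the far (+x) side.

Run:
```python
from h import *
import pickle
S=pickle.load(open("s0.pkl","rb")); s=S["top"]; f=s["frame"]; hsv=cv2.cvtColor(f,cv2.COLOR_RGB2HSV)
def big(m,x0,y0,x1,y1):
    z=np.zeros_like(m); z[y0:y1,x0:x1]=m[y0:y1,x0:x1]
    return max(cv2.findContours(z,0,2)[0],key=cv2.contourArea)
def rect(name,m,box,z):
    c=big(m,*box); P=np.array([onz(s,p[0],z)[:2] for p in c],np.float32)
    r=cv2.minAreaRect(P); print(name,cv2.contourArea(c),np.round(cv2.boundingRect(c),0),np.round(r[0],4),np.round(r[1],4),round(r[2],1))
w=cv2.inRange(hsv,(0,0,190),(180,60,255))
rect("antenna top",w,(385,205,480,250),.176)
rect("board top",w,(240,255,300,275),.175)
d=cv2.inRange(f,(0,0,0),(110,95,95)); d=cv2.inRange(hsv,(0,0,20),(180,90,110))
rect("foot",cv2.morphologyEx(d|w,cv2.MORPH_CLOSE,np.ones((7,7))),(225,235,325,330),.012)
b=cv2.inRange(hsv,(8,120,90),(30,255,255)); ys,xs=np.where(b[240:275,240:300]); print("brass",len(xs),xs.mean()+240,ys.mean()+240,ys.min()+240,ys.max()+240, onz(s,(xs.mean()+240,ys.mean()+240),.165))
a=cv2.resize(f[200:270,380:490],None,fx=4,fy=4,interpolation=2); c=cv2.resize(f[235:325,230:320],None,fx=4,fy=4,interpolation=2)
H=max(a.shape[0],c.shape[0]); pad=lambda i:cv2.copyMakeBorder(i,0,H-i.shape[0],0,0,0)
cv2.imwrite("pics/crop.png",cv2.hconcat([pad(a),pad(c)])[:,:,::-1])
```

```text
antenna top 327.5 [411 221  56  15] [ 0.5608 -0.1583] [0.1165 0.0174] 80.3
board top 210.0 [248 260  44  12] [0.4866 0.1942] [0.0884 0.0124] 80.3
foot 3937.0 [239 246  73  72] [0.4734 0.1957] [0.1495 0.1496] 80.3
brass 10 267.0 257.5 257 258 [0.50550078 0.20023109 0.165     ]
```

View pics/crop.png

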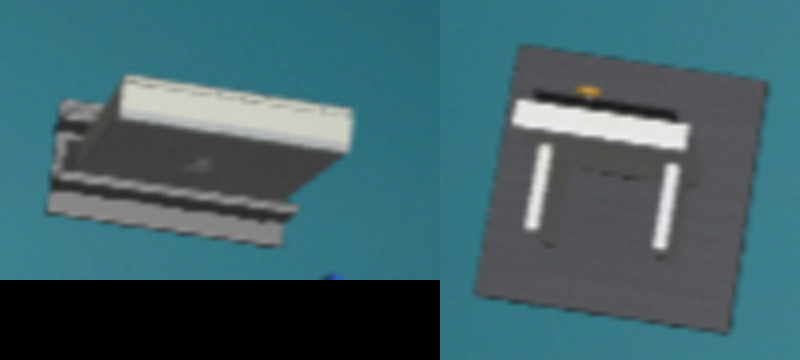

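The close crop shows the white panel in the grey stand, with its steel back and keyhole facing the robot. The brass head is at about (267,258), in front of the black pad. Antenna and bracket have the same yaw, with +x at about -9.7°, so no turn is needed between them.

First I lift and spin.

```bash
python3 -m crank '[[[0,0,-0.6],8.5],[[0,0,-0.6],8.5],[[0,0,-0.6],8.5],[[0,0,-0.6],8.5],[[0,0,-0.6],8.5],[[0,0,-0.6],8.5],[[0,0,-0.6],8.5],[[0,0,-0.6],8.5],[[0,0,-0.6],8.5],[[0,0,0],0.2]]' 6 40
python3 - <<'E'
from h import *
o=sensors.get_obs();R=np.array(o["tool_rot"]);print(o["time"],o["position"],R.round(3).tolist(),o["qpos"])
print(R.T@(np.array([.559,-.158,.28])-o["position"])*100)
E
```

```text
time: 1.1
position: [0.2059, 0.4832, 0.2811]
tool_rot: [[0.171, 0.985, 0.0], [0.985, -0.171, 0.001], [0.001, 0.0, -1.0]]
ft_force: [-0.3, -0.7, -0.1]
width: 0.0601
grasp_force: 0.0
1.1 [0.20587945 0.48316562 0.28112647] [[0.171, 0.985, 0.0], [0.985, -0.171, 0.001], [0.001, 0.0, -1.0]] [ 1.02201351e+00  3.05070468e-01  1.42609610e+00 -1.65205441e-05
  1.40958268e+00  1.19412854e+00]
[-57.12164779  45.77114726   0.08308367]
```

```bash
python3 -m crank '[[[-2.4,2.9,-0.3],0],[[-2.4,2.9,-0.3],0],[[-2.4,2.9,-0.3],0],[[-2.4,2.9,-0.3],0],[[-2.4,2.9,-0.3],0],[[-2.4,2.9,-0.3],0],[[-2.4,2.9,-0.3],0],[[-2.4,2.9,-0.3],0],[[-2.4,2.9,-0.3],0],[[-2.4,2.9,-0.3],0],[[0,0,0],0],[[0,0,0],0]]'
python3 - <<'E'
from h import *
import pickle
o=sensors.get_obs();print(o["position"])
s=vision.snapshot("wrist"); pickle.dump(s,open("w1.pkl","wb")); save(s,"w1.png"); print(np.round(s["mtx"],1).tolist(),np.round(s["pose"],3).tolist(), proj(s,(.505,.2,.16)))
E
```

```text
time: 2.3
position: [0.4508, 0.1967, 0.31]
tool_rot: [[0.169, 0.986, -0.001], [0.986, -0.169, 0.0], [-0.0, -0.001, -1.0]]
ft_force: [0.0, -0.2, 0.1]
width: 0.0603
grasp_force: 0.0
[0.45077499 0.19674902 0.31003875]
[[345.7, 0.0, 325.0], [0.0, 345.7, 240.7], [0.0, 0.0, 1.0]] [[0.985, -0.163, -0.05, 0.464], [-0.17, -0.945, -0.28, 0.274], [-0.001, 0.284, -0.959, 0.468], [0.0, 0.0, 0.0, 1.0]] [384.04443366 213.6176988 ]
```

View pics/w1.png

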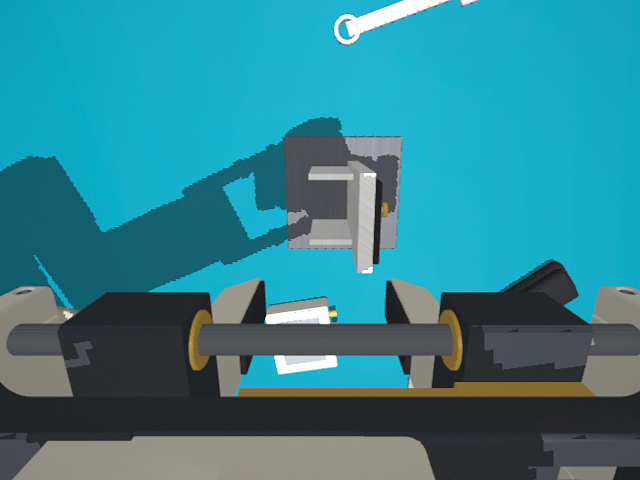

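Wrist view: the bracket's board top runs from (366,168) to (366,270), the pad is beside it at about (378,220), and the brass head is at (385,210).

```bash
python3 - <<'E'
from h import *
import pickle
s=pickle.load(open("w1.pkl","rb")); f=s["frame"]; hsv=cv2.cvtColor(f,cv2.COLOR_RGB2HSV)
X=np.array([.986,-.168]);Y=np.array([.168,.986])
b=cv2.inRange(hsv,(8,90,60),(35,255,255)); z=np.zeros_like(b); z[190:230,370:400]=b[190:230,370:400]
ys,xs=np.where(z); print("brass",len(xs),xs.min(),xs.max(),ys.min(),ys.max())
sc=onz(s,((xs.min()+xs.max()+0)/2,(ys.min()+ys.max())/2),.161)[:2]; print(sc)
g=cv2.inRange(hsv,(0,0,225),(180,40,255)); q=np.zeros_like(g); q[155:280,350:385]=g[155:280,350:385]
c=max(cv2.findContours(q,0,2)[0],key=cv2.contourArea)
P=np.array([onz(s,p[0],.175)[:2] for p in c],np.float32); r=cv2.minAreaRect(P); print(cv2.boundingRect(c),r)
d=P-sc; print("rel board top to screw: x",(d@X).min(),(d@X).max()," y",(d@Y).min(),(d@Y).max(), "yaw check")
st=pickle.load(open("s0.pkl","rb")); print("tri",tri(st["top"],(267,257.5),s,((xs.min()+xs.max())/2,(ys.min()+ys.max())/2)))
s2=st["side"];h=cv2.cvtColor(s2["frame"],cv2.COLOR_RGB2HSV);b=cv2.inRange(h,(8,110,90),(30,255,255));ys2,xs2=np.where(b[170:215,255:280]);print("side brass",len(xs2),xs2.mean()+255,ys2.mean()+170)
print(tri(s2,(xs2.mean()+255,ys2.mean()+170),s,((xs.min()+xs.max())/2,(ys.min()+ys.max())/2)))
E
python3 -m crank '[[[-2.3,2.9,-0.2],0],[[-3.8,1.5,0],0],[[-3.8,1.5,0],0],[[-3.8,1.5,0],0],[[-3.8,1.5,0],0],[[-3.8,1.5,0],0],[[-3.8,1.5,0],0],[[-3.8,1.5,0],0],[[0,0,0],0],[[0,0,0],0]]' 6
python3 - <<'E'
from h import *
import pickle
o=sensors.get_obs();print(o["position"])
s=vision.snapshot("wrist"); pickle.dump(s,open("w2.pkl","wb")); save(s,"w2.png"); print(proj(s,(.558,-.158,.176)))
E
```

```text
brass 83 381 387 202 216
[0.50534564 0.20446223]
(364, 173, 12, 5) ((0.4950081408023834, 0.23838262259960175), (0.003303825855255127, 0.009252247400581837), 80.21357727050781)
rel board top to screw: x -0.02051506964746128 -0.01126426534238468  y 0.030050391523625472 0.033370506493832684 yaw check
tri (array([0.50747985, 0.20176873, 0.14936452]), np.float64(0.0011146337934902452))
side brass 7 264.57142857142856 191.28571428571428
(array([0.50596748, 0.20436492, 0.16119251]), np.float64(0.0013057129415370633))
time: 3.35
position: [0.5336, -0.1095, 0.3122]
tool_rot: [[0.169, 0.986, -0.001], [0.986, -0.169, 0.001], [0.001, -0.001, -1.0]]
ft_force: [1.3, 0.0, -0.3]
width: 0.0601
grasp_force: 0.0
[ 0.53360018 -0.1094889   0.31219403]
[360.96854437 276.98892841]
```

View pics/w2.png

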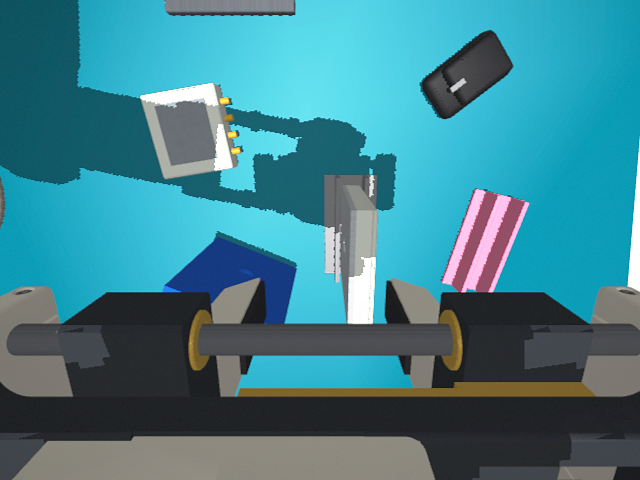

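Wrist view: the white antenna's top face runs from about (355,185) to (360,325), midway between the fingers. The blue panel is to the left at (240,280), and the pink stand is to the right. The predicted centre (361,277) matches. Next I check the width-wise position and the screw offset.

Run:
```python
from h import *
import pickle
s=pickle.load(open("w2.pkl","rb")); C=np.array([.558,-.158]);X=np.array([.986,-.168]);Y=np.array([.168,.986])
for a in(-.012,-.007,.012): print(a,proj(s,[*(C+a*X+.06*Y),.176]),proj(s,[*(C+a*X),.176]))
g=cv2.cvtColor(s["frame"],cv2.COLOR_RGB2GRAY)
for c in(352,356,360,364): print(c,g[168:200,c].tolist())
print("row277",g[277,335:385].tolist())
w=pickle.load(open("w1.pkl","rb")); g=cv2.cvtColor(w["frame"],cv2.COLOR_RGB2GRAY)
print("board cols"); 
for c in(362,366,370,374): print(c,g[160:182,c].tolist(),g[262:278,c].tolist())
```

```text
-0.012 [349.01372917 212.65075077] [347.85857355 277.00803491]
-0.007 [354.78619963 212.64055336] [353.32086072 277.00007416]
0.012 [376.72450739 212.60179804] [374.0801666 276.9698195]
352 [77, 77, 77, 78, 77, 76, 75, 106, 108, 105, 105, 107, 106, 107, 106, 106, 105, 130, 141, 141, 141, 141, 141, 141, 141, 139, 141, 142, 141, 141, 143, 137]
356 [76, 76, 76, 78, 76, 75, 75, 107, 107, 105, 105, 105, 106, 107, 107, 106, 104, 125, 139, 142, 141, 141, 141, 140, 143, 142, 140, 141, 140, 142, 141, 141]
360 [77, 76, 78, 79, 77, 77, 75, 106, 108, 108, 105, 107, 108, 107, 107, 107, 107, 106, 112, 132, 141, 141, 139, 140, 140, 141, 141, 142, 142, 140, 141, 142]
364 [78, 76, 77, 78, 78, 76, 75, 83, 83, 78, 79, 78, 81, 79, 80, 82, 81, 81, 81, 86, 87, 87, 85, 99, 123, 131, 140, 140, 139, 139, 139, 140]
row277 [164, 212, 204, 204, 195, 160, 134, 106, 105, 105, 105, 105, 103, 152, 238, 255, 254, 253, 251, 255, 255, 255, 255, 255, 255, 255, 255, 255, 255, 255, 255, 255, 255, 255, 252, 243, 253, 255, 255, 234, 139, 155, 156, 154, 155, 154, 153, 154, 154, 152]
board cols
362 [80, 81, 78, 96, 143, 154, 155, 155, 154, 154, 156, 155, 149, 198, 202, 197, 194, 199, 201, 201, 198, 196] [190, 192, 193, 191, 190, 187, 190, 187, 182, 255, 245, 167, 134, 137, 142, 137]
366 [80, 78, 79, 80, 78, 77, 114, 155, 157, 154, 155, 153, 144, 255, 255, 243, 199, 199, 194, 194, 198, 200] [194, 190, 189, 191, 191, 192, 189, 183, 255, 255, 255, 183, 135, 139, 140, 140]
370 [78, 79, 79, 80, 80, 80, 79, 79, 74, 128, 155, 153, 144, 255, 255, 224, 194, 200, 202, 203, 200, 195] [194, 194, 193, 189, 184, 255, 255, 255, 255, 255, 255, 187, 136, 139, 141, 140]
374 [135, 89, 80, 82, 82, 82, 84, 83, 83, 80, 76, 122, 129, 255, 255, 255, 246, 198, 201, 204, 205, 207] [33, 27, 111, 139, 139, 138, 139, 140, 139, 140, 142, 141, 140, 142, 142, 142]
```

```bash
python3 -m crank '[[[-2.2,1.6,0],0],[[-2.2,1.6,0],0],[[0,0,2],0],[[0,0,2.5],0],[[0,0,2.5],0],[[0,0,2.5],0],[[0,0,2.5],0],[[0,0,2.2],0],[[0,0,1.5],0],[[0,0,1.5],0],[[0,0,0],0],[[0,0,0],0]]' 6 40
```

```text
time: 4.6
position: [0.5581, -0.1576, 0.1413]
tool_rot: [[0.168, 0.986, 0.0], [0.986, -0.168, 0.0], [0.0, 0.0, -1.0]]
ft_force: [-0.0, 0.1, 0.2]
width: 0.0594
grasp_force: 0.0
```

```bash
python3 - <<'E'
from h import *
import pickle
s=pickle.load(open("w2.pkl","rb")); C=np.array([.558,-.158]);X=np.array([.986,-.168]);Y=np.array([.168,.986])
g=cv2.cvtColor(s["frame"],cv2.COLOR_RGB2GRAY)
for c in(358,366,372): print(c,g[200:225,c].tolist())
w=pickle.load(open("w1.pkl","rb"))
a=onz(w,(367,172.5),.175)[:2];b=onz(w,(367,272.5),.175)[:2]; print((b-a)@Y)
sc=onz(w,(384,209),.160)[:2]; m=(a+b)/2; print("screw y rel board mid",(sc-m)@Y, "abs",sc)
for r in (209.5,210,211,212): print(r,(onz(s,(365,r),.176)[:2]-C)@Y-.06)
E
python3 -m crank '[[[0,0,0],0],[[0,0,0],0],[[0,0,0],0],[[0,0,0],0],[[0,0,0],0],[[0,0,0],0],[[0,0,0],0]]' 1 40
python3 - <<'E'
from h import *
s=vision.snapshot("wrist");save(s,"w3.png");s=vision.snapshot("top");save(s,"t3.png")
E
```

```text
358 [140, 142, 142, 142, 141, 142, 140, 140, 141, 139, 165, 176, 177, 177, 175, 177, 176, 177, 178, 177, 176, 176, 177, 176, 176]
366 [140, 140, 140, 141, 141, 140, 140, 141, 142, 139, 164, 175, 177, 176, 176, 176, 175, 177, 175, 176, 176, 176, 177, 176, 176]
372 [104, 105, 111, 123, 133, 141, 142, 139, 140, 137, 155, 165, 165, 166, 166, 167, 166, 164, 166, 167, 167, 160, 159, 161, 161]
-0.08954385606997861
screw y rel board mid 0.010794980700629158 abs [0.50548091 0.20423639]
209.5 0.002773762142243813
210 0.00233460286811437
211 0.0014551860824806445
212 0.0005743019261993665
time: 5.3
position: [0.5579, -0.1592, 0.1408]
tool_rot: [[0.17, 0.985, 0.0], [0.985, -0.17, -0.0], [-0.0, 0.0, -1.0]]
ft_force: [-0.1, 0.3, 1.7]
width: 0.0236
grasp_force: 39.9
```

Gripped: width is 23.6 mm at 40 N. I lift slowly, then travel sideways.

```bash
python3 -m crank '[[[0,0,-0.5],0],[[0,0,-1],0],[[0,0,-1],0],[[0,0,-1],0],[[0,0,-1],0],[[0,0,-1],0],[[0,0,-1],0],[[0,0,-1],0],[[0,0,0],0],[[0,0,0],0]]' 1 45
python3 -m crank '[[[1,0,0],0],[[2.5,0,0],0],[[3.5,0,0],0],[[3.5,0,0],0],[[3.5,0,0],0],[[3.5,0,0],0],[[3.5,0,0],0],[[3.5,0,0],0],[[3.5,0,0],0],[[3.5,0,0],0],[[2,0,0],0],[[1,0,0],0]]'
python3 -m crank '[[[0,-1,0],0],[[0,-1.2,0],0],[[0,-1.2,0],0],[[0,-1,0],0],[[0,0,0],0],[[0,0,0],0],[[0,0,0],0]]'
python3 - <<'E'
from h import *
import pickle
S={n:vision.snapshot(n) for n in("top","side","wrist")}; pickle.dump(S,open("s4.pkl","wb"))
w=S["wrist"]["frame"]; save(S["wrist"],"w4.png")
t=S["top"]["frame"]; cv2.imwrite("pics/t4.png",cv2.resize(t[210:330,210:370],None,fx=4,fy=4,interpolation=2)[:,:,::-1])
E
```

```text
time: 6.4
position: [0.5578, -0.1591, 0.2158]
tool_rot: [[0.17, 0.985, 0.0], [0.985, -0.17, 0.0], [0.0, 0.0, -1.0]]
ft_force: [0.5, -1.3, -5.3]
width: 0.0237
grasp_force: 44.9
time: 7.6
position: [0.6157, 0.1837, 0.2147]
tool_rot: [[0.167, 0.986, -0.002], [0.986, -0.167, 0.0], [0.0, -0.002, -1.0]]
ft_force: [-0.4, 0.7, -5.8]
width: 0.0233
grasp_force: 44.9
time: 8.3
position: [0.5736, 0.1881, 0.2158]
tool_rot: [[0.17, 0.985, 0.001], [0.985, -0.17, 0.0], [0.0, 0.001, -1.0]]
ft_force: [0.4, -0.1, -3.7]
width: 0.0238
grasp_force: 44.9
```

View pics/w4.png

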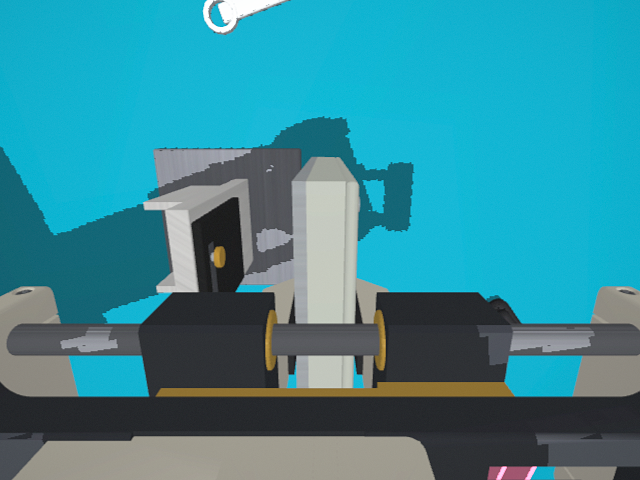

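Wrist view: the head is clearly visible at (219,257) on the pad. The held antenna's top face spans columns 307 to 357 and its +y end edge is at row ~181. I compute the offset in this single view.

Run:
```python
from h import *
import pickle
S=pickle.load(open("s4.pkl","rb")); s=S["wrist"]; f=s["frame"]; hsv=cv2.cvtColor(f,cv2.COLOR_RGB2HSV)
o=sensors.get_obs(); R=np.array(o["tool_rot"]);p=np.array(o["position"]);print(p)
b=cv2.inRange(hsv,(8,90,60),(35,255,255)); z=np.zeros_like(b); z[235:280,205:235]=b[235:280,205:235]
ys,xs=np.where(z); print("brass",xs.min(),xs.max(),ys.min(),ys.max(),len(xs))
yc=(ys.min()+ys.max())/2
sc=onz(s,(xs.max()-2,yc),.160); print("head",sc, "tool",R.T@(sc-p)*100)
g=cv2.cvtColor(f,cv2.COLOR_RGB2GRAY)
for c in(320,335,348): print(c,g[174:190,c].tolist())
zt=p[2]+.0352
for r in(180.5,181.5): print(r,"end edge tool x mm",(R.T@(onz(s,(332,r),zt)-p))[0]*1000)
for r in(200,240,280): print(r,g[r,285:365].tolist())
for n,k in(("top",4),):
    t=S[n];h=cv2.cvtColor(t["frame"],cv2.COLOR_RGB2HSV);w=cv2.inRange(h,(0,0,180),(180,60,255));print(proj(t,p))
```

```text
[0.57343171 0.18813784 0.21557468]
brass 214 225 246 267 233
head [0.50811377 0.20356008 0.16      ] tool [ 0.40790636 -6.6992518   5.5571468 ]
320 [160, 158, 159, 160, 159, 159, 157, 187, 200, 201, 200, 200, 200, 201, 200, 201]
335 [160, 160, 160, 159, 159, 159, 157, 186, 201, 201, 200, 200, 200, 202, 201, 201]
348 [160, 159, 160, 157, 158, 159, 156, 155, 174, 187, 188, 184, 184, 183, 182, 183]
180.5 end edge tool x mm 63.77658018296274
181.5 end edge tool x mm 63.427085328240054
200 [85, 86, 86, 85, 87, 84, 92, 141, 170, 168, 167, 167, 167, 168, 168, 167, 167, 168, 167, 167, 170, 188, 202, 201, 201, 201, 201, 200, 201, 201, 200, 201, 201, 200, 201, 201, 199, 201, 201, 201, 200, 201, 201, 200, 200, 200, 201, 200, 202, 200, 201, 200, 200, 202, 201, 200, 200, 200, 201, 195, 175, 168, 181, 185, 189, 194, 196, 197, 196, 192, 189, 184, 172, 161, 144, 106, 75, 79, 78, 79]
240 [162, 161, 165, 139, 98, 92, 82, 92, 143, 172, 169, 168, 168, 169, 168, 167, 169, 167, 169, 169, 166, 179, 196, 200, 199, 200, 200, 200, 199, 199, 199, 199, 199, 200, 199, 199, 200, 198, 199, 199, 199, 200, 199, 199, 199, 198, 200, 200, 199, 198, 199, 199, 200, 199, 199, 198, 199, 200, 201, 181, 165, 181, 187, 191, 194, 195, 197, 198, 194, 188, 184, 174, 130, 70, 72, 113, 143, 141, 142, 141]
280 [151, 155, 157, 160, 160, 159, 160, 160, 159, 166, 170, 170, 171, 170, 171, 170, 171, 170, 171, 171, 169, 172, 187, 201, 201, 198, 198, 200, 198, 198, 199, 198, 198, 199, 201, 199, 198, 198, 198, 200, 199, 199, 198, 199, 198, 198, 198, 199, 200, 199, 199, 199, 200, 198, 198, 199, 200, 200, 185, 168, 179, 186, 193, 195, 197, 197, 196, 194, 189, 184, 169, 154, 160, 159, 160, 160, 160, 162, 160, 155]
[270.58806353 220.07917356]
```

Antenna centre is at tool x +3.7 mm and the screw at +4.1 mm; the head is about 67 mm ahead, along tool -y. I close in.

```bash
python3 -m crank '[[[0.04,-0.8,0],0],[[0,-0.8,0],0],[[0,-0.8,0],0],[[0,-0.8,0],0],[[0,-0.8,0],0],[[0,-0.4,0],0],[[0,-0.2,0],0],[[0,0,0],0],[[0,0,0],0],[[0,0,0],0]]'
python3 -c "
from h import *
o=[sensors.get_obs()];print(o[0]['position'],o[0]['ft_force'],o[0]['torque'])
s=vision.snapshot('top');cv2.imwrite('pics/t5.png',cv2.resize(s['frame'][200:320,210:370],None,fx=5,fy=5,interpolation=2)[:,:,::-1])
s=vision.snapshot('side');cv2.imwrite('pics/s5.png',cv2.resize(s['frame'][120:290,180:340],None,fx=4,fy=3.5,interpolation=2)[:,:,::-1]); s=vision.snapshot('wrist');save(s,'w5.png')
"
```

```text
time: 9.45
position: [0.5281, 0.1964, 0.2157]
tool_rot: [[0.17, 0.985, 0.0], [0.985, -0.17, 0.0], [0.0, 0.0, -1.0]]
ft_force: [-0.6, -1.1, -4.7]
width: 0.0236
grasp_force: 44.9
[0.52809294 0.19644864 0.21565604] [-0.56444224 -1.11323614 -4.68223775] [-0.04040014  0.08564088  0.020497  ]
```

View pics/w5.png

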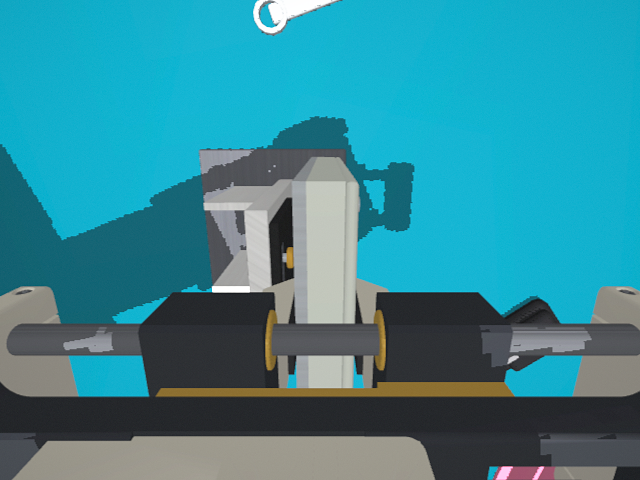

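The head at (290,257) is just ahead of the back plate, at the same image row as before. I go on in small steps, watching the force.

```bash
for i in 1; do python3 -m crank '[[[0,-0.2,0],0],[[0,-0.2,0],0],[[0,-0.2,0],0],[[0,0,0],0],[[0,0,0],0]]'|sed -n '2p;4p'; python3 -m crank '[[[0,-0.1,0],0],[[0,-0.1,0],0],[[0,0,0],0]]'|sed -n '2p;4p';  python3 -m crank '[[[0,-0.1,0],0],[[0,-0.1,0],0],[[0,0,0],0]]'|sed -n '2p;4p'; done
```

```text
position: [0.5219, 0.1976, 0.2158]
ft_force: [-1.3, -0.1, -4.3]
position: [0.5198, 0.1979, 0.2157]
ft_force: [-0.3, 0.6, -4.3]
position: [0.5178, 0.1983, 0.2157]
ft_force: [-0.1, 0.3, -4.7]
```

```bash
M() { :; }; python3 -m crank '[[[0,-0.1,0],0],[[0,-0.1,0],0],[[0,0,0],0]]'|sed -n '2p;4p'; python3 -m crank '[[[0,-0.1,0],0],[[0,0,0],0]]'|sed -n '2p;4p';  python3 -m crank '[[[0,-0.1,0],0],[[0,0,0],0]]'|sed -n '2p;4p'
```

```text
position: [0.5158, 0.1986, 0.2157]
ft_force: [-0.6, 0.1, -4.4]
position: [0.5149, 0.1988, 0.2157]
ft_force: [-0.1, 0.3, -5.0]
position: [0.5139, 0.1989, 0.2157]
ft_force: [-0.1, -0.5, -4.5]
```

No contact yet, although the plate has now reached the head's estimated plane: the head seems to be entering. I continue to the pad.

```bash
python3 -m crank '[[[0,-0.1,0],0],[[0,0,0],0]]'|sed -n '2p;4p'; python3 -m crank '[[[0,-0.1,0],0],[[0,0,0],0]]'|sed -n '2p;4p';  python3 -m crank '[[[0,-0.1,0],0],[[0,0,0],0]]'|sed -n '2p;4p'
```

```text
position: [0.5129, 0.1991, 0.2157]
ft_force: [-0.2, -0.5, -5.2]
position: [0.5123, 0.1993, 0.2158]
ft_force: [1.1, -0.1, -4.9]
position: [0.5117, 0.1994, 0.2159]
ft_force: [3.0, -0.6, -6.4]
```

```bash
python3 -m crank '[[[0,-0.1,0],0],[[0,0,0],0],[[0,0,0],0]]'|sed -n '2p;4p'; python3 -m crank '[[[0,-0.1,0],0],[[0,0,0],0],[[0,0,0],0]]'|sed -n '2p;4p';  python3 -m crank '[[[0,-0.1,0],0],[[0,0,0],0],[[0,0,0],0]]'|sed -n '2p;4p'
```

```text
position: [0.5106, 0.1995, 0.2159]
ft_force: [5.0, -0.3, -6.5]
position: [0.51, 0.1997, 0.2159]
ft_force: [6.2, -0.7, -7.4]
position: [0.5093, 0.1998, 0.2159]
ft_force: [7.4, -1.3, -8.5]
```

Force rises from 5 to 7.4 N over 3 mm, which matches the sprung pad, so the head is through. Now I pull down gently.

```bash
python3 -m crank '[[[0,0,0.1],0],[[0,0,0.1],0],[[0,0,0],0]]'|sed -n '2p;4p'; python3 -m crank '[[[0,0,0.1],0],[[0,0,0.1],0],[[0,0,0],0]]'|sed -n '2p;4p';  python3 -m crank '[[[0,0,0.1],0],[[0,0,0],0]]'|sed -n '2p;4p'
```

```text
position: [0.5096, 0.1997, 0.2148]
ft_force: [6.1, -2.2, -3.4]
position: [0.5096, 0.1997, 0.2129]
ft_force: [6.1, -2.3, -1.8]
position: [0.5097, 0.1997, 0.2119]
ft_force: [6.2, -1.7, -3.5]
```

```bash
python3 -m crank '[[[0,0,0.1],0],[[0,0,0.1],0],[[0,0,0],0]]'|sed -n '2p;4p'; python3 -m crank '[[[0,0,0.1],0],[[0,0,0.1],0],[[0,0,0],0]]'|sed -n '2p;4p';  python3 -m crank '[[[0,0,0.1],0],[[0,0,0.1],0],[[0,0,0],0]]'|sed -n '2p;4p'
```

```text
position: [0.5097, 0.1997, 0.2099]
ft_force: [6.2, -2.4, -2.3]
position: [0.5097, 0.1998, 0.2079]
ft_force: [5.7, -1.6, -2.8]
position: [0.5097, 0.1998, 0.2059]
ft_force: [5.6, -1.9, -2.9]
```

```bash
python3 -m crank '[[[0,0,0.1],0],[[0,0,0.1],0],[[0,0,0.1],0],[[0,0,0],0]]'|sed -n '2p;4p'; python3 -m crank '[[[0,0,0.1],0],[[0,0,0.1],0],[[0,0,0.1],0],[[0,0,0],0]]'|sed -n '2p;4p';  python3 -m crank '[[[0,0,0.1],0],[[0,0,0.1],0],[[0,0,0.1],0],[[0,0,0],0]]'|sed -n '2p;4p'
```

```text
position: [0.5097, 0.1998, 0.2029]
ft_force: [6.3, -1.3, -2.4]
position: [0.5097, 0.1997, 0.1999]
ft_force: [6.9, -1.8, -2.7]
position: [0.5097, 0.1998, 0.1969]
ft_force: [6.3, -0.8, -2.5]
```

```bash
python3 -m crank '[[[0,0,0.1],0],[[0,0,0.1],0],[[0,0,0.1],0],[[0,0,0],0]]'|sed -n '2p;4p'; python3 -m crank '[[[0,0,0.1],0],[[0,0,0],0]]'|sed -n '2p;4p';  python3 -m crank '[[[0,0,0.1],0],[[0,0,0],0]]'|sed -n '2p;4p'
```

```text
position: [0.5097, 0.1998, 0.1939]
ft_force: [6.7, -1.7, -1.7]
position: [0.5097, 0.1998, 0.1929]
ft_force: [6.2, -1.9, -3.1]
position: [0.5097, 0.1998, 0.1919]
ft_force: [7.0, -2.0, -2.9]
```

```bash
python3 -m crank '[[[0,0,0.05],0],[[0,0,0],0]]'|sed -n '2p;4p'; python3 -m crank '[[[0,0,0.05],0],[[0,0,0],0]]'|sed -n '2p;4p';  python3 -m crank '[[[0,0,0.05],0],[[0,0,0],0]]'|sed -n '2p;4p'
```

```text
position: [0.5097, 0.1998, 0.1917]
ft_force: [6.2, -1.0, -2.5]
position: [0.5098, 0.1998, 0.1916]
ft_force: [5.0, -2.0, 3.4]
position: [0.5098, 0.1998, 0.1914]
ft_force: [4.8, -2.0, 5.1]
```

The stop is felt at z ≈ 0.1917, where home was predicted (0.1918). Before release I slacken the press outward to check that the head holds the plate.

```bash
python3 -m crank '[[[0,0.1,0],0],[[0,0.1,0],0],[[0,0,0],0],[[0,0,0],0]]'|sed -n '2p;4p'; python3 -m crank '[[[0,0.1,0],0],[[0,0.1,0],0],[[0,0,0],0],[[0,0,0],0]]'|sed -n '2p;4p';  python3 -m crank '[[[0,0.1,0],0],[[0,0,0],0],[[0,0,0],0]]'|sed -n '2p;4p'
```

```text
position: [0.5104, 0.1997, 0.1913]
ft_force: [0.1, -1.9, 8.2]
position: [0.5106, 0.1997, 0.1912]
ft_force: [-6.5, -0.6, 11.2]
position: [0.5107, 0.1997, 0.1911]
ft_force: [-9.7, -0.6, 12.7]
```

Pulling outward meets 10 N with almost no movement, so the plate is locked behind the head. I go back to neutral, release, and retreat upward.

```bash
python3 -m crank '[[[0,-0.1,0],0],[[0,-0.1,0],0],[[0,-0.1,0],0],[[0,0,-0.05],0],[[0,0,0],0]]'|sed -n '2p;4p'; python3 -m crank '[[[0,0,0],0],[[0,0,0],0],[[0,0,0],0],[[0,0,0],0],[[0,0,0],0]]' 4.4; python3 -m crank '[[[0,0,-0.5],0],[[0,0,-0.5],0],[[0,0,-1],0],[[0,0,-2],0],[[0,0,-3],0],[[0,0,-3],0],[[0,0,-3],0],[[0,0,-1],0],[[0,0,0],0],[[0,0,0],0],[[0,0,0],0]]'
python3 - <<'E'
from h import *
S={n:vision.snapshot(n) for n in("side","wrist")}
a=cv2.resize(S["side"]["frame"][130:300,190:350],(400,425),interpolation=2);b=cv2.resize(S["wrist"]["frame"][100:400,170:480],(400,387),interpolation=2)
cv2.imwrite("pics/end.png",cv2.hconcat([a,cv2.copyMakeBorder(b,0,38,0,0,0)])[:,:,::-1])
E
```

```text
position: [0.5104, 0.1997, 0.1913]
ft_force: [0.2, -1.9, 8.0]
time: 19.3
position: [0.5099, 0.1997, 0.1895]
tool_rot: [[0.17, 0.985, -0.001], [0.985, -0.17, 0.0], [-0.0, -0.001, -1.0]]
ft_force: [-0.7, -0.7, -1.0]
width: 0.044
grasp_force: 0.0
time: 20.4
position: [0.5095, 0.1994, 0.328]
tool_rot: [[0.17, 0.985, -0.003], [0.985, -0.17, -0.001], [-0.001, -0.003, -1.0]]
ft_force: [0.4, -0.4, -0.4]
width: 0.0441
grasp_force: 0.0
```

View pics/end.png

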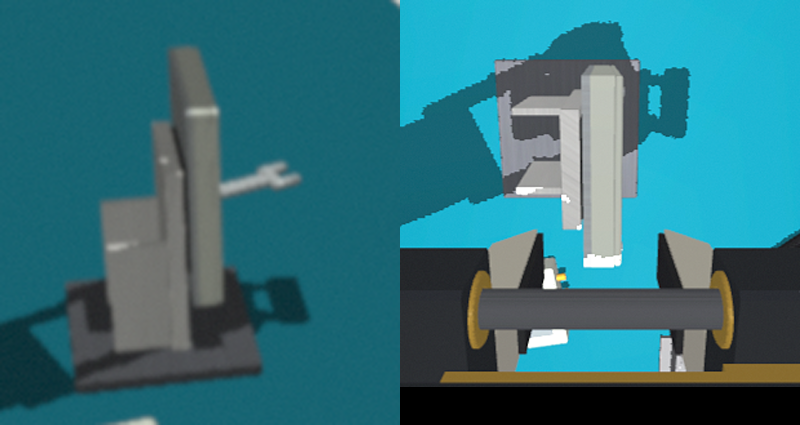

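The antenna hangs upright and flat on the pad, parallel to the board, with its underside well above the foot; the gripper is clear. I hand in.

```bash
python3 -c "
from bench import ticket; print(ticket.finish_job())"
```

```text
the job is handed in; nothing more can be done
None
```

The antenna is hanging on the bracket screw, locked, released and upright against the pad. I handed the job in at about 20 s on the robot's clock; the hand-in call returned no verdict.

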